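Gauge a pasta-roller stripper bar with the ratchet micrometer

TASK

Check the blue stripper bar of the pasta roller for wear: lay it flat on the table of the upright micrometer, lengthways, slide it in squarely under the spindle until its end gently meets the back of the throat, and let go of it. Then run the spindle down on it by turning the small black ratchet knob clockwise until you feel the ratchet slip, stop within a quarter turn of slip, and leave the bar gripped there for the reading. Turn by that knob, not by the steel thimble, so that the bar is not over-squeezed, and leave the other things on the counter where they are.

Things in the scene. Friction and masses are not known exactly. Their poses are not given: they have to be found in the camera images.
- bar_mid (a point): Centre (half-way up) of the loose blue plastic stripper bar, 120 mm long (x), 24 mm wide (y), evenly thick: 8 mm when new, now worn down by 2 to 3.5 mm (its thickness is what is to be measured). 30 g, lying flat on the counter, the same at both ends and on both faces; either end may go in.
- anvil (a point): Point on the micrometer's steel anvil table, top face, on the spindle axis, 60 mm above the counter. The micrometer is fixed upright: z up the spindle axis, x level, from the open mouth into the throat. The table is flat, 6 mm thick, 32 mm wide (y), from x = -56 to +20 mm. Of a bar that is home (centre at x = -40, y = 0) 44 mm overhangs the mouth end, free below, to hold it by.
- thimble_mid (a point): Middle of the steel thimble (a fixed point on the spindle axis), 25 mm in diameter, 38 mm tall, 52 to 90 mm above the anvil table. The thimble turns in place and drives the spindle, clockwise from above = down; turned directly it by-passes the ratchet. Running free it takes 0.026 N m at the knob; it stays where it is left.
- knob (a point): Centre of the black ratchet knob on the thimble (a fixed point on the spindle axis), 16 mm in diameter, 26 mm tall; the thimble's top is 15 mm below. Turned clockwise from above it carries the thimble along until the spindle bears on the part; over the next 0.5 rad the torque rises to about 0.066 N m (spindle force 25 N), and there it slips on the thimble, smoothly, without clicks.
- scraper: Bench scraper with a round wooden grip, lying on the counter, 115 x 150 mm, 26 mm high; not to be disturbed.
- dish: Round glass pie dish, 230 mm across the rim, 42 mm high, standing on the counter; not to be disturbed.
- cup: Yellow plastic measuring cup, 82 mm across, 70 mm high, with a flat handle reaching 122 mm towards its +y; not to be disturbed.
- salt_pig: White ceramic salt pig, 116 mm across, about 120 mm high with its hinged wooden lid; not to be disturbed.
- driver: Screwdriver lying on the counter; not to be disturbed.
- throat (a point): Back of the throat: centre of an upright face 16 mm wide, at x = +20 mm from the anvil point and 3 mm above the table's face, facing -x of the anvil point; rigid, the bar's end is brought up against it with a few newtons (over 25 N is rough).
- readout (a point): Centre of the fixed grey read-out housing over the table, 62 (x) x 32 (y) x 26 mm, underside 24 mm above the table. Out of it the 8 mm spindle comes straight down on the anvil point, without turning, 10 mm per turn of the thimble; its face starts 7.5 to 11 mm above the table. Below is the cast foot, 22 mm high, x = -45 to +85 mm, y = -50 to +50 mm of the anvil point.
Not all that is in view belongs to the job. Leave any yellow look-alike of the part that bears anvil alone.

How it is judged:
By the outcome, as a careful person would: the job done as asked, in the order asked, and still so for the second after the job is handed in, with the robot touching nothing.
It also fails if it takes over 72 s, if anything falls off the work surface, if the arm or the gripper's body presses on something with over 40 N, if the wrist force passes 120 N, or if a joint passes its speed limit or range.

ROBOT

A 7-joint arm with a two-finger parallel gripper is mounted at the origin on the work surface. World frame = base frame: x ahead of the robot, y to its left, z up, the work surface at z = 0. Lengths are in mm, angles in rad, forces in N, time in s.
With the tool pointing down it reaches from about 350 to 775 mm from the base axis. Payload 3.1 kg.
Tool frame: the origin (TCP) lies midway between the tips of the shut fingers; the grasp point (between the pads) lies r.grasp_offset behind it (r.grasp_offset is the distance from the TCP to the grasp point, in mm); z points along the fingers, y is the direction in which the jaws open and shut (so a half turn about z gives the same grasp; the last joint's range is limited). The gripper opens to 85 mm and grips with 20 to 120 N. Pads are 22 mm wide; open, the fingers measure 114 mm over their backs; the gripper's body (76 mm by 85 mm) begins 54 mm behind the grasp point. The pads swing forward as they close: fully open they stand 13 mm farther back than shut.
Start: joints at [-1.246, 0.311, 0.014, 1.512, -0.004, 1.319, -0.027], TCP at [197.221, 513.441, 231.304] pointing down, gripper open.
Joint ranges: [-2.7, 2.7], [-0.3, 1.91], [-1.27, 1.3], [0.12, 2.57], [-1.44, 4.58], [0.2, 2.03], [-3.05, 3.05]. Speed limits (rad/s): [2.79, 2.79, 3.14, 3.14, 3.14, 3.14, 3.14].

INTERFACE

Orientations are given as a rotation vector (axis times angle).
In Python, from bench import monitor, imaging, r, nets gives the robot as it stands.
- The arm moves only by the tool apply_moves, never from a script. Its arguments are lists of equal length, an entry for each row: "slide": the shift along the world's x, y, z scaled (see below), a list of three; "turn": the turn, a rotation vector about the world's x, y, z scaled (see below), a list of three; "gripper": the closure, from 0 (fully open) to 1 (shut). A call has exactly 5 rows; each row shifts and turns the commanded pose from where the row before left it; what a row does not reach is not made up. The controller multiplies each number of a shift by 40 mm and each number of a turn by 60 degrees. A row lasts 1/10 s, in which the tool goes at most 50 mm and 8.59 degrees, less where a joint would pass 70% of its speed; a pose out of reach is approached as far as the arm can. A call with a number of a shift or a turn outside -1 to 1 is refused whole. A call with a gripper value outside its range is refused whole. The fingers move at their own pace and stop on an object; "squeeze" is the grip in N (left out, the last holds). Time passes only in rows, so rows that do not move let the fingers close, or fill a call up. It gives the time, the measured TCP pose, the force and the opening at its end, in the units of the state.
- monitor.observe(): the state, without advancing time (a new reading comes with each control period).
- imaging.read_camera(name): name is "scene" or "top"; returns the picture (420x560x3 uint8, blue, green, red); there is no depth.
- imaging.camera_info(name): a dict with "intrinsics" (3x3 intrinsics, pixels), "view" (4x4, takes a point from world to camera coordinates). Camera axes: x right, y down, z forward; pixel columns grow to the right and rows downward; lengths in mm; the calibration is good to about 2 mm. A picture is of the moment at which its call begins. camera_info takes no time and is no camera call.
- r.sign_off(): hands the job in, once; it reports no verdict.
Trained networks look in the newest picture that a camera, given by its name, has taken for a name from the list of things; names that differ only in an ending like _2 or _b are one class to them, and where a whole thing is asked for, a point or a joint stands for the part that bears it (a point fixed in the world has none). Each returns a list of dicts, best first, with "confidence" (0 to 1); they miss things now and then, are a little off and sometimes report something else, mostly with a low value. They report only what shows in the picture. A call takes as long as a camera call. They do not tell look-alikes from the thing itself.
- nets.spot_in(name, camera): "point" ([column, row] in pixels, amid what is visible of it).
The state is a dict: "time": time; "q": joint angles; "qvel": joint speeds; "joint_torque": joint torques, N m; "position": TCP position; "eef_rot": TCP orientation; "ft_force": force on the tool from outside, world axes, zero at the start; "torque": the same for the moment, N m; "opening": finger opening in mm.
Only numpy, scipy, OpenCV 4.12 (cv2) and the standard library are available. Lean on these libraries where they do the work, as an engineer would, in place of code of your own. Each camera call takes 0.05 s, during which the arm holds its last target. There are 200 camera calls.

## Working session

There is one attempt and no reset: what is moved stays moved. The work goes in short steps, Python scripts to look and compute and a tool call to move; the robot and the scene stay as the last step left them, time stands still between calls to the robot, and variables do not carry over. Pictures are saved under pics/ and viewed, about 8 in all and at most 12, crops included, and the job is handed in when it is done.

Besides the shell and the picture viewer there is one more tool, called after ">>>" by a JSON object that holds its "method" and its "body". apply_moves: Moves the arm, as the interface text tells. Shifts and turns lie within -1 to 1; 1 stands for 40 mm of shift or 60 degrees of turn. Its arguments: {"type":"object","properties":{"slide":{"type":"array","items":{"type":"array","items":{"type":"number"}}},"turn":{"type":"array","items":{"type":"array","items":{"type":"number"}}},"gripper":{"type":"array","items":{"type":"number"}},"squeeze":{"type":"number"}},"required":["slide","turn","gripper"]}

```bash
mkdir -p pics; ls; cat > h.py <<'E'
from bench import monitor, imaging, r, nets
import numpy as np, cv2
from scipy.spatial.transform import Rotation as R
def ray(cam,px,z):
    i=imaging.camera_info(cam);K=np.array(i["intrinsics"]);V=np.array(i["view"])
    d=V[:3,:3].T@np.linalg.inv(K)@[px[0],px[1],1];c=-V[:3,:3].T@V[:3,3]
    return c+d*(z-c[2])/d[2]
def proj(cam,p):
    i=imaging.camera_info(cam);K=np.array(i["intrinsics"]);V=np.array(i["view"])
    q=K@(V[:3,:3]@np.array(p,float)+V[:3,3]);return q[:2]/q[2]
def st():
    s=monitor.observe();print(s["time"],np.round(s["position"],1),np.round(s["eef_rot"],3),np.round(s["ft_force"],1),np.round(s["torque"],3),round(s["opening"],1),np.round(s["q"],2));return s
E
python3 - <<'E'
from h import *
s=st();print(r.grasp_offset)
a=imaging.read_camera("scene");b=imaging.read_camera("top")
cv2.imwrite("pics/s0.png",a);cv2.imwrite("pics/t0.png",b)
for n,z in [("bar_mid",3),("anvil",60),("thimble_mid",131),("knob",165),("readout",97),("throat",63),("cup",50),("scraper",10),("dish",20),("salt_pig",60),("driver",8)]:
    for c in("top","scene"):
        for d in nets.spot_in(n,c)[:3]: print(n,c,np.round(d["point"],1),round(d["confidence"],2),np.round(ray(c,d["point"],z),1))
for c in("top","scene"):
    V=np.array(imaging.camera_info(c)["view"]);print(c,-V[:3,:3].T@V[:3,3],V[2,:3])
E
```

```text
pics
0.0 [197.  512.7 230.2] [-0.573 -3.089  0.004] [-0.5  0.2  0.6] [ 0.019  0.064 -0.037] 85.3 [-1.25  0.31  0.01  1.51 -0.    1.32 -0.03]
18.700000000000003
bar_mid scene [327.4 264.9] 0.55 [480.  259.3   3. ]
bar_mid scene [234.  222.6] 0.53 [583.5 -84.2   3. ]
anvil top [338.3 200.2] 0.9 [600.2 -40.2  60. ]
anvil top [274.6 306.4] 0.72 [320.9 128.   60. ]
anvil top [326.4 117.6] 0.32 [825.2  -9.9  60. ]
anvil scene [232.  221.4] 0.65 [625.4 -18.7  60. ]
anvil scene [345.6 219. ] 0.64 [341.4 175.7  60. ]
thimble_mid top [342.1 197.3] 0.58 [598.1 -41.7 131. ]
thimble_mid top [272.3 308.3] 0.57 [321.9 132.6 131. ]
thimble_mid scene [342.  216.8] 0.86 [416.1 238.9 131. ]
thimble_mid scene [234.3 221. ] 0.63 [669.3  77.3 131. ]
knob top [341.4 197.4] 0.83 [593.1 -35.9 165. ]
knob top [273.9 304.8] 0.6 [333.1 128.2 165. ]
knob scene [346.3 222.2] 0.72 [459.4 302.8 165. ]
knob scene [233.6 221.4] 0.61 [696.  122.6 165. ]
readout top [341.3 199.3] 0.85 [597.7 -43.7  97. ]
readout top [272.6 308.4] 0.67 [318.9 132.5  97. ]
readout scene [344.5 218.4] 0.6 [380.4 211.9  97. ]
readout scene
[... 182 characters left out ...]
 ]
scraper top [436.1 237. ] 0.93 [ 506.  -312.7   10. ]
scraper scene [221.9 186.6] 0.91 [ 505.  -299.1   10. ]
dish top [186.9 163.1] 0.88 [707.7 372.4  20. ]
dish scene [282.4 313.4] 0.93 [705.4 355.3  20. ]
dish scene [164.9 261.3] 0.56 [854.4 -10.3  20. ]
salt_pig top [453.6 164.4] 0.85 [ 697.6 -349.3   60. ]
salt_pig scene [164.8 187.5] 0.67 [ 703.4 -331.9   60. ]
driver top [330.1 114.1] 0.94 [851.1 -25.1   8. ]
driver scene [164.5 262. ] 0.64 [851.7 -23.    8. ]
driver scene [423.8 306.2] 0.18 [393.7 536.2   8. ]
top [ 425.2437026   109.2472752  1372.03243507] [ 0.09745489  0.0032012  -0.99523479]
scene [1220.82988736 1096.64051011  903.94507806] [-0.47830575 -0.690356   -0.54280033]
```

```bash
python3 - <<'E'
import cv2,numpy as np
a=cv2.imread("pics/s0.png");b=cv2.imread("pics/t0.png")
cv2.imwrite("pics/both.png",np.vstack([cv2.resize(b,(800,600))]))
c1=cv2.resize(a[130:330,150:420],None,fx=2.9,fy=2.9,interpolation=cv2.INTER_CUBIC)
cv2.imwrite("pics/sc.png",c1)
E
```

```text
(no output)
```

View pics/both.png

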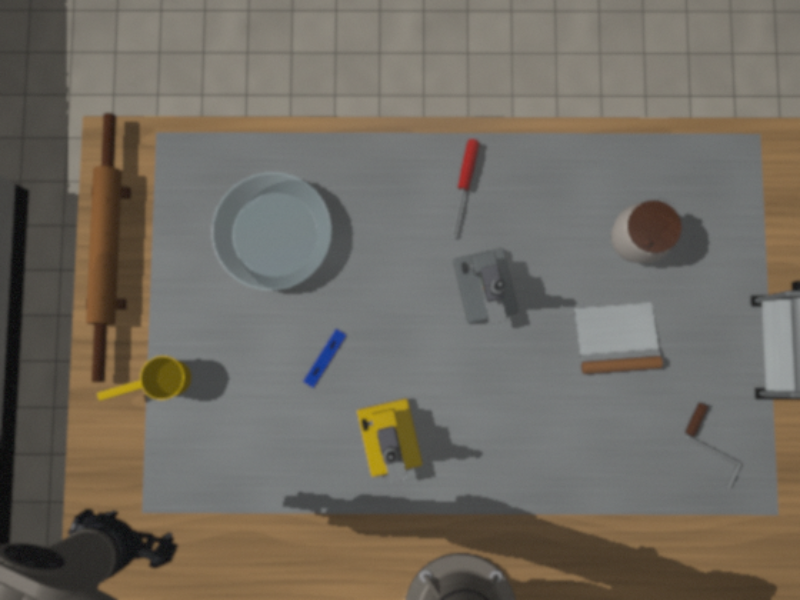

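View pics/sc.png

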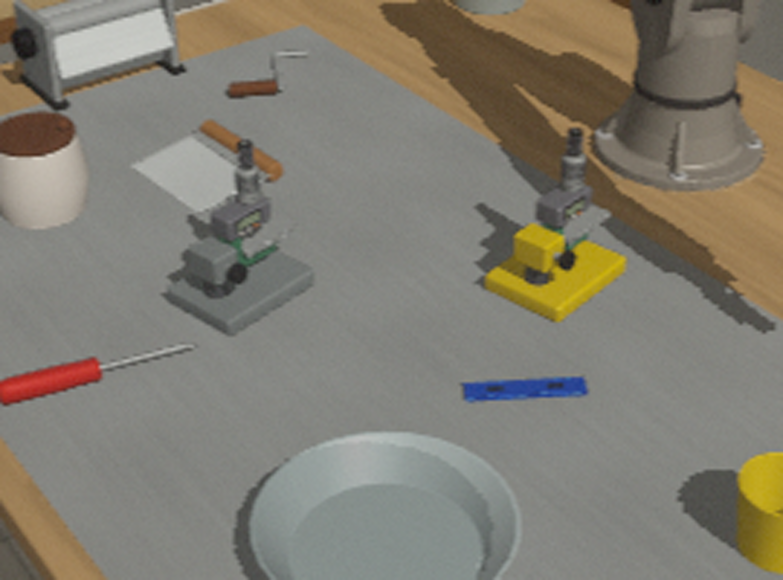

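```bash
python3 - <<'E'
from h import *
a=cv2.imread("pics/s0.png");b=cv2.imread("pics/t0.png")
for c,im in(("top",b),("scene",a)):
    h=cv2.cvtColor(im,cv2.COLOR_BGR2HSV);m=cv2.inRange(h,(110,120,60),(130,255,255))
    n,l,s,ce=cv2.connectedComponentsWithStats(m);k=1+s[1:,4].argmax()
    cn,_=cv2.findContours((l==k).astype(np.uint8),0,2);rc=cv2.minAreaRect(cn[0]);bx=cv2.boxPoints(rc)
    w=np.array([ray(c,p,4)[:2] for p in bx]);print(c,s[k],ce[k],ray(c,ce[k],4)[:2],np.round(w,1))
    pts=np.array([ray(c,p,4)[:2] for p in cn[0][:,0].astype(float)]);rw=cv2.minAreaRect(pts.astype(np.float32));print(rw)
A=cv2.resize(b[165:240,305:385],None,fx=7.5,fy=7.5,interpolation=cv2.INTER_CUBIC)
B=cv2.resize(a[165:250,192:272],None,fx=2.5,fy=2.5,interpolation=cv2.INTER_CUBIC)
cv2.imwrite("pics/z1.png",A)
B=cv2.resize(a[170:250,198:268],None,fx=7.2,fy=7.2,interpolation=cv2.INTER_CUBIC);cv2.imwrite("pics/z2.png",B)
E
```

```text
top [213 231  29  40 363] [226.86225895 250.42424242] [467.82161405 260.47970521] [[424.1 301. ]
 [524.7 239.1]
 [512.3 219.3]
 [411.9 281.2]]
((468.22119140625, 260.1440124511719), (23.244571685791016, 118.04634094238281), 58.398624420166016)
scene [310 260  42   8 233] [330.26609442 263.66094421] [470.63272404 260.75653658] [[512.  219. ]
 [411.  281.7]
 [429.1 303. ]
 [528.3 241.3]]
((470.0972595214844, 261.2179260253906), (27.549373626708984, 118.73008728027344), 58.18821334838867)
```

View pics/z1.png

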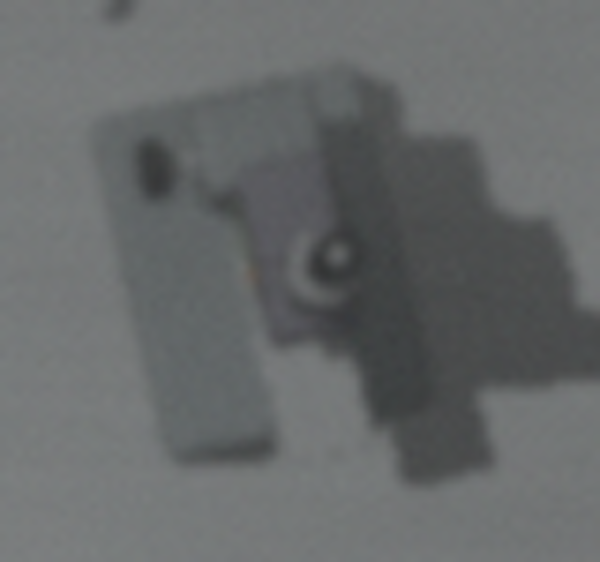

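View pics/z2.png

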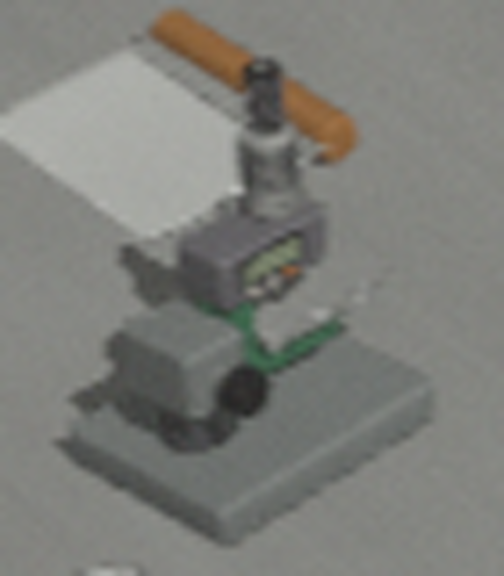

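```bash
python3 - <<'E'
from h import *
from scipy.optimize import least_squares
O=[("top",(-45,50,22),(168,447)),("top",(85,50,22),(91,113)),("top",(85,-50,22),(393,72)),("scene",(85,50,22),(228,517)),("scene",(-45,50,22),(434,380)),("scene",(85,-50,22),(58,436)),("top",(0,0,178),(336,255)),("top",(0,0,178),(336,255)),("scene",(0,0,178),(262,62)),("scene",(0,0,178),(262,62))]
def px(c,u):return np.array(u)/(7.5 if c=="top" else 7.2)+((305,165) if c=="top" else (198,170))
def f(p,full=False):
    c,s=np.cos(p[2]),np.sin(p[2]);o=[]
    for cam,l,u in O:
        w=[p[0]+c*l[0]-s*l[1],p[1]+s*l[0]+c*l[1],l[2]];o+=list(proj(cam,w)-px(cam,u))
    return np.array(o)
q=least_squares(f,[600,-40,.23],loss="soft_l1");print(q.x,np.degrees(q.x[2]));print(np.round(q.fun.reshape(-1,2),1))
A,B=px("top",(336,255)),px("scene",(262,62));print(ray("top",A,178),ray("scene",B,178))
E
```

```text
[ 5.87464732e+02 -5.42079265e+01  1.98563370e-01] 11.376843058998528
[[-0.1  1.7]
 [ 0.6 -0. ]
 [-4.1 -1.5]
 [-1.9 -1.4]
 [ 0.4 -0.4]
 [ 0.3 -2.9]
 [-0.2  0. ]
 [-0.2  0. ]
 [-0.2  0.4]
 [-0.2  0.4]]
[587.48565628 -54.57793975 178.        ] [585.70386269 -56.0793435  178.        ]
```

>>> {"method": "apply_moves", "body": {"slide": [[0.6,-0.58,0],[0.6,-0.58,0],[0.6,-0.58,0],[0.6,-0.58,0],[0.6,-0.58,0]], "turn": [[0,0,-0.088],[0,0,-0.088],[0,0,0],[0,0,0],[0,0,0]], "gripper": [0.45,0.45,0.45,0.45,0.45], "squeeze": 40}}

```text
time: 1.7
position: [318.1, 396.5, 231.5]
eef_rot: [0.854, 3.023, 0.001]
ft_force: [0.7, 0.1, 0.3]
opening: 47.1
```

>>> {"method": "apply_moves", "body": {"slide": [[0.6,-0.58,-0.4],[0.6,-0.58,-0.6],[0.6,-0.58,-0.6],[0.6,-0.58,-0.6],[0.6,-0.58,-0.6]], "turn": [[0,0,0],[0,0,0],[0,0,0],[0,0,0],[0,0,0]], "gripper": [0.45,0.45,0.45,0.45,0.45]}}

```text
time: 2.2
position: [438.2, 280.6, 118.7]
eef_rot: [0.854, 3.023, 0.001]
ft_force: [0.6, 0.5, 0.2]
opening: 47.1
```

```bash
python3 - <<'E'
from h import *
s=st();M=R.from_rotvec(s["eef_rot"]).as_matrix();print(np.round(M,3),np.degrees(np.arctan2(M[1,1],M[0,1])))
c,sn=np.cos(np.radians(-31.7)),np.sin(np.radians(-31.7))
g=np.array([469,260.5])-38*np.array([c,sn]);print("grip",g,"delta",g-s["position"][:2])
def e(cam,pts,z):
    sc,o=(7.5,(305,165)) if cam=="top" else (7.2,(198,170))
    P=[ray(cam,np.array(p)/sc+o,z) for p in pts];d=P[1]-P[0];print(cam,pts,np.round(np.degrees(np.arctan2(d[1],d[0])),1),P[0],P[1])
e("top",[(165,430),(100,145)],22);e("top",[(110,110),(330,65)],22);e("top",[(275,340),(243,200)],110);e("top",[(275,343),(330,325)],110)
e("scene",[(434,380),(228,517)],22);e("scene",[(228,517),(60,436)],22);e("scene",[(328,215),(232,260)],110);e("scene",[(232,260),(183,238)],110)
e("scene",[(345,325),(270,368)],60)
E
```

```text
2.2 [438.2 280.6 118.7] [8.540e-01 3.023e+00 1.000e-03] [0.6 0.5 0.2] [ 0.018 -0.043  0.022] 47.1 [-0.78  0.35  0.22  1.77 -0.09  1.04  0.5 ]
[[-0.852  0.523  0.001]
 [ 0.523  0.852  0.001]
 [-0.     0.001 -1.   ]] 58.44638944424326
grip [436.66917784 280.46792274] delta [-1.4838034  -0.16725003]
top [(165, 430), (100, 145)] 12.5 [544.43788509 -13.24655806  22.        ] [649.03422417   9.89368302  22.        ]
top [(110, 110), (330, 65)] -78.2 [662.00567634   6.17645673  22.        ] [678.91021428 -74.52121918  22.        ]
top [(275, 340), (243, 200)] 12.3 [567.50845523 -42.85831093 110.        ] [615.57942145 -32.36452654 110.        ]
top [(275, 343), (330, 325)] -71.7 [566.48161795 -42.84915704 110.        ] [572.69625994 -61.61434063 110.        ]
scene [(434, 380), (228, 517)] 15.2 [535.94076904 -12.80885288  22.        ] [659.88410152  20.94292077  22.        ]
scene [(228, 517), (60, 436)] -73.2 [659.88410152  20.94292077  22.        ] [688.14556094 -72.54393514  22.        ]
scene [(328, 215), (232, 260)] 7.4 [572.26009082 -32.88104088 110.        ] [623.09696829 -26.30320773 110.        ]
scene [(232, 260), (183, 238)] -74.2 [623.09696829 -26.30320773 110.        ] [630.80459241 -53.55143299 110.        ]
scene [(345, 325), (270, 368)] 12.1 [573.12254115 -22.87075721  60.        ] [616.02463716 -13.69133849  60.        ]
```

>>> {"method": "apply_moves", "body": {"slide": [[-0.03,0,-0.6],[0,0,-0.6],[0,0,-0.6],[0,0,-0.4],[0,0,-0.2]], "turn": [[0,0,0],[0,0,0],[0,0,0],[0,0,0],[0,0,0]], "gripper": [0.5,0.5,0.5,0.5,0.5]}}

```text
time: 2.7
position: [435.0, 280.8, 21.7]
eef_rot: [-0.854, -3.021, 0.004]
ft_force: [1.3, 0.2, 0.9]
opening: 42.9
```

>>> {"method": "apply_moves", "body": {"slide": [[0,0,-0.2],[0,0,-0.2],[0,0,-0.1],[0,0,0],[0,0,0]], "turn": [[0,0,0],[0,0,0],[0,0,0],[0,0,0],[0,0,0]], "gripper": [0.5,0.5,0.5,0.5,0.5]}}

```text
time: 3.2
position: [436.4, 281.7, 3.7]
eef_rot: [0.854, 3.023, 0.001]
ft_force: [-0.4, 0.3, 0.1]
opening: 42.7
```

```bash
python3 - <<'E'
from h import *
b=imaging.read_camera("scene");a=imaging.read_camera("top");st()
A=cv2.resize(a[190:300,170:290],None,fx=5,fy=5,interpolation=cv2.INTER_CUBIC)
for p in [(418,291.5,5),(519,229,5)]: print(proj("top",p))
cv2.imwrite("pics/g1.png",cv2.resize(b[230:300,270:380],None,fx=7,fy=7,interpolation=cv2.INTER_CUBIC))
E
```

```text
3.3 [436.5 281.7   3.8] [8.540e-01 3.022e+00 2.000e-03] [-0.7  0.   0.5] [-0.028  0.039  0.019] 42.8 [-0.76  0.5   0.2   1.87 -0.13  0.78  0.53]
[215.23398828 268.63048251]
[238.5021909 231.8302186]
```

View pics/g1.png

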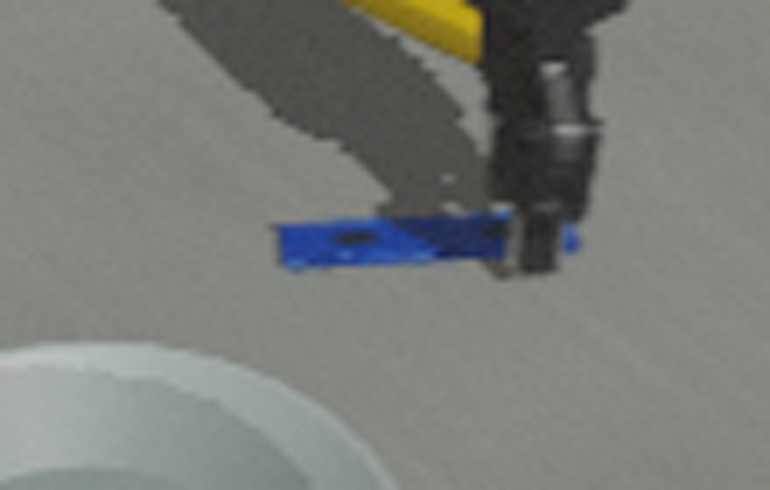

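>>> {"method": "apply_moves", "body": {"slide": [[0,0,-0.05],[0,0,0],[0,0,0],[0,0,0],[0,0,0]], "turn": [[0,0,0],[0,0,0],[0,0,0],[0,0,0],[0,0,0]], "gripper": [0.5,0.6,0.7,0.8,0.85], "squeeze": 40}}

```text
time: 3.8
position: [436.2, 281.5, 1.6]
eef_rot: [0.855, 3.023, 0.0]
ft_force: [-1.0, -0.2, 2.8]
opening: 22.2
```

>>> {"method": "apply_moves", "body": {"slide": [[0,0,0],[0,0,0],[0,0,0],[0,0,0],[0,0,0]], "turn": [[0,0,0],[0,0,0],[0,0,0],[0,0,0],[0,0,0]], "gripper": [1,1,1,1,1]}}

```text
time: 4.3
position: [436.2, 281.5, 1.6]
eef_rot: [0.855, 3.023, 0.0]
ft_force: [-0.5, -0.6, 5.4]
opening: 21.9
```

>>> {"method": "apply_moves", "body": {"slide": [[0,0,0.1],[0,0,0.4],[0,0,0.7],[0,0,0.7],[0,0,0.7]], "turn": [[0,0,0],[0,0,0],[0,0,0],[0,0,0.1225],[0,0,0.1225]], "gripper": [1,1,1,1,1]}}

```text
time: 4.8
position: [435.5, 281.2, 105.8]
eef_rot: [-0.452, -3.108, 0.001]
ft_force: [1.1, 0.2, -0.2]
opening: 21.9
```

>>> {"method": "apply_moves", "body": {"slide": [[0.03,-0.6,0],[0.03,-0.6,0],[0.03,-0.6,0],[0.03,-0.6,0],[0,-0.6,0]], "turn": [[0,0,0.1225],[0,0,0.1225],[0,0,0.1225],[0,0,0.1225],[0,0,0]], "gripper": [1,1,1,1,1]}}

```text
time: 5.3
position: [440.6, 160.4, 105.0]
eef_rot: [0.346, -3.122, 0.0]
ft_force: [-0.1, -0.4, -0.4]
opening: 21.6
```

```bash
python3 - <<'E'
from h import *
b=imaging.read_camera("scene");s=st()
M=R.from_rotvec(s["eef_rot"]).as_matrix();print(np.degrees(np.arctan2(M[1,1],M[0,1])))
x,y=proj("scene",s["position"]).astype(int);print(x,y)
cv2.imwrite("pics/g2.png",cv2.resize(b[y-45:y+35,x-70:x+40],None,fx=7,fy=7,interpolation=cv2.INTER_CUBIC))
E
```

```text
5.35 [440.6 154.7 104.8] [ 0.333 -3.122  0.007] [-1.3 -3.5 -1.1] [-0.244  0.083 -0.029] 21.9 [-0.49  0.26  0.13  1.91 -0.04  0.97  1.44]
102.1935342729022
315 214
```

View pics/g2.png

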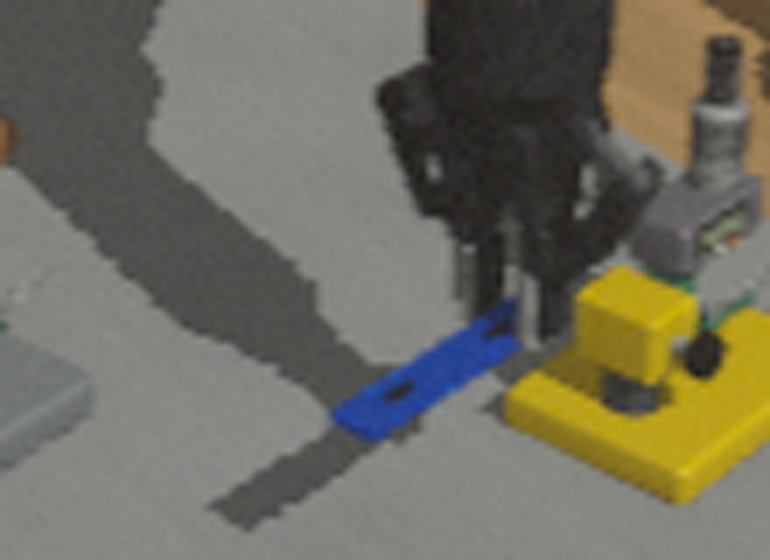

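>>> {"method": "apply_moves", "body": {"slide": [[0.1,-0.7,0],[0.1,-0.7,0],[0.1,-0.7,0],[0.1,-0.7,0],[0.1,-0.7,0]], "turn": [[0,0,0],[0,0,0],[0,0,0],[0,0,0],[0,0,0]], "gripper": [1,1,1,1,1]}}

```text
time: 5.85
position: [460.7, 20.7, 105.0]
eef_rot: [0.343, -3.123, -0.0]
ft_force: [0.7, 0.4, 0.1]
opening: 22.0
```

>>> {"method": "apply_moves", "body": {"slide": [[0.1,-0.7,0],[0,-0.7,0],[0,-0.6,0],[0,-0.4,0],[0,-0.15,0]], "turn": [[0,0,0],[0,0,0],[0,0,0],[0,0,0],[0,0,0]], "gripper": [1,1,1,1,1]}}

```text
time: 6.35
position: [464.5, -82.6, 105.1]
eef_rot: [0.337, -3.123, 0.001]
ft_force: [-0.4, 0.9, 0.4]
opening: 22.0
```

```bash
cat >> h.py <<'E'
def bar(tag=None):
    """bar pose from blue blob, both cameras: fit x,y,z,yaw,pitch of a 120x24 top face"""
    from scipy.optimize import least_squares
    out={}
    for c in("top","scene"):
        im=imaging.read_camera(c);h=cv2.cvtColor(im,cv2.COLOR_BGR2HSV);m=cv2.inRange(h,(110,120,40),(130,255,255))
        n,l,s,ce=cv2.connectedComponentsWithStats(m);k=1+s[1:,4].argmax()
        cn=max(cv2.findContours((l==k).astype(np.uint8),0,2)[0],key=len)[:,0].astype(float)
        out[c]=(im,cn)
    return out
E
python3 - <<'E'
from h import *
imaging.read_camera("top");imaging.read_camera("top")
o=bar();s=st()
M=R.from_rotvec(s["eef_rot"]).as_matrix();yaw=np.arctan2(M[1,1],M[0,1])-np.pi/2;print(np.degrees(yaw))
u=np.array([np.cos(yaw),np.sin(yaw),0]);v=np.array([-u[1],u[0],0]);P=np.array(s["position"])
for c in o:
    im,cn=o[c];V=np.array(imaging.camera_info(c)["view"])
    # corners predicted
    pr=[proj(c,P+98.9*u+k*12*v+[0,0,3]) for k in(1,-1)]+[proj(c,P+15*u+k*12*v+[0,0,3]) for k in(1,-1)]
    bx=cv2.boxPoints(cv2.minAreaRect(cn.astype(np.float32)))
    print(c,np.round(pr,1).tolist(),np.round(bx,1).tolist())
    big=cv2.resize(im,None,fx=6,fy=6,interpolation=cv2.INTER_CUBIC)
    for p in pr: cv2.circle(big,tuple(((p+.5)*6).astype(int)),3,(0,0,255),-1)
    m=np.mean(pr,0)*6;x0,y0=int(m[0]-300),int(m[1]-200);cv2.imwrite(f"pics/b_{c}.png",big[y0:y0+400,x0:x0+500])
a,b=[cv2.imread(f"pics/b_{c}.png") for c in("top","scene")]
h=min(a.shape[0],b.shape[0]);cv2.imwrite("pics/b1.png",cv2.resize(np.hstack([a[:h],b[:h]]),(800,int(800*h/(a.shape[1]+b.shape[1])))))
E
```

```text
6.55 [464.8 -79.1 105.1] [ 3.450e-01 -3.122e+00 -2.000e-03] [-0.4  0.6 -0.6] [0.061 0.016 0.037] 22.0 [-0.09  0.27  0.27  1.91 -0.09  0.97  2.01]
12.612047340376481
top [[342.8, 213.8], [351.9, 211.8], [350.3, 246.0], [359.5, 243.9]] [[344.1000061035156, 213.39999389648438], [352.8999938964844, 211.60000610351562], [358.29998779296875, 238.5], [349.5, 240.3000030517578]]
scene [[245.1, 197.3], [239.7, 194.6], [264.0, 186.9], [258.5, 184.4]] [[239.8000030517578, 194.60000610351562], [263.5, 182.0], [266.1000061035156, 187.0], [242.5, 199.60000610351562]]
```

View pics/b1.png

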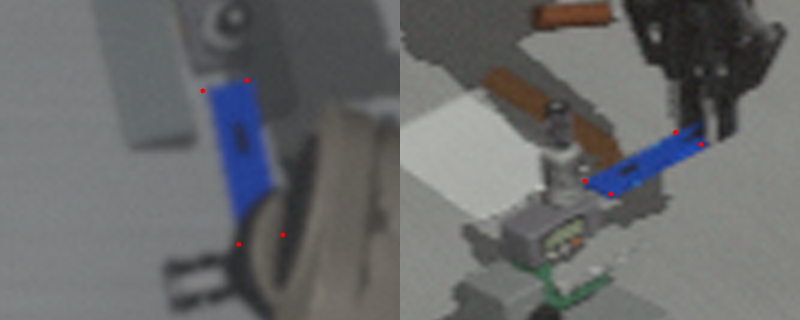

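```bash
python3 - <<'E'
from h import *
o=bar();s=st();s=st()
o=bar();s=st()
M=R.from_rotvec(s["eef_rot"]).as_matrix();yaw=np.arctan2(M[1,1],M[0,1])-np.pi/2
u=np.array([np.cos(yaw),np.sin(yaw),0]);v=np.array([-u[1],u[0],0]);P=np.array(s["position"])
for c in o:
    im,cn=o[c]
    hull=np.array([proj(c,P+a*u+k*12*v+[0,0,z]) for a in(30,98.9) for k in(1,-1) for z in (-1.6,3.5)],np.float32)
    print(c,"pred",np.round(cv2.boxPoints(cv2.minAreaRect(hull)),1).tolist(),"obs",np.round(cv2.boxPoints(cv2.minAreaRect(cn.astype(np.float32))),1).tolist())
    cv2.imwrite(f"pics/f_{c}.png",im)
for n in("knob","readout","throat","thimble_mid"):
    for c in("top","scene"):
        print(n,c,[(np.round(d["point"],1).tolist(),round(d["confidence"],2)) for d in nets.spot_in(n,c)[:2]])
st()
E
```

```text
6.65 [464.9 -79.  105.2] [ 3.470e-01 -3.122e+00 -1.000e-03] [-0.8  0.2 -1. ] [ 0.028 -0.04  -0.022] 21.9 [-0.09  0.27  0.27  1.91 -0.09  0.97  2.01]
6.65 [464.9 -79.  105.2] [ 3.470e-01 -3.122e+00 -1.000e-03] [-0.8  0.2 -1. ] [ 0.028 -0.04  -0.022] 21.9 [-0.09  0.27  0.27  1.91 -0.09  0.97  2.01]
6.75 [464.9 -79.3 105.2] [ 3.460e-01 -3.122e+00 -1.000e-03] [-0.4  0.2 -0.1] [0.051 0.006 0.014] 22.5 [-0.09  0.27  0.27  1.91 -0.09  0.97  2.01]
top pred [[342.6000061035156, 213.89999389648438], [352.0, 211.60000610351562], [358.29998779296875, 238.10000610351562], [348.79998779296875, 240.39999389648438]] obs [[343.0, 213.3000030517578], [352.20001220703125, 211.3000030517578], [358.0, 238.3000030517578], [348.79998779296875, 240.3000030517578]]
scene pred [[239.10000610351562, 194.6999969482422], [258.29998779296875, 184.3000030517578], [261.29998779296875, 189.6999969482422], [242.10000610351562, 200.10000610351562]] obs [[239.8000030517578, 194.60000610351562], [263.79998779296875, 182.60000610351562], [266.20001220703125, 187.39999389648438], [242.1999969482422, 199.39999389648438]]
knob top [([274.5, 304.6], 0.77), ([339.6, 197.9], 0.72)]
knob scene [([231.9, 223.5], 0.85), ([346.5, 217.2], 0.85)]
readout top [([338.3, 198.5], 0.88), ([274.7, 306.3], 0.77)]
readout scene [([343.4, 218.7], 0.67), ([233.6, 222.8], 0.66)]
throat top []
throat scene [([163.8, 262.0], 0.65)]
thimble_mid top [([272.6, 307.3], 0.63), ([338.0, 198.8], 0.61)]
thimble_mid scene [([234.5, 223.5], 0.59), ([340.2, 219.2], 0.56)]
7.15 [464.8 -80.6 105.3] [-0.343  3.123  0.   ] [ 0.7  0.6 -0.5] [-0.01   0.028  0.016] 21.9 [-0.09  0.27  0.27  1.91 -0.09  0.97  2.01]
```

>>> {"method": "apply_moves", "body": {"slide": [[0.01,-0.05,-0.3],[0,0,-0.3],[0,0,-0.2],[0,0,-0.15],[0,0,-0.05]], "turn": [[0,0,0],[0,0,0],[0,0,0],[0,0,0],[0,0,0]], "gripper": [1,1,1,1,1]}}

```text
time: 7.65
position: [464.4, -82.4, 64.1]
eef_rot: [0.342, -3.121, -0.001]
ft_force: [0.0, 1.1, 0.8]
opening: 22.3
```

>>> {"method": "apply_moves", "body": {"slide": [[0,0,-0.02],[0,0,-0.02],[0,0,0],[0,0,0],[0,0,0]], "turn": [[0,0,0],[0,0,0],[0,0,0],[0,0,0],[0,0,0]], "gripper": [1,1,1,1,1]}}

```text
time: 8.15
position: [465.5, -82.6, 64.0]
eef_rot: [-0.343, 3.122, -0.0]
ft_force: [-0.2, 0.2, -0.7]
opening: 22.0
```

```bash
cat >> h.py <<'E'
A=np.array([587.3,-55.,60]);YA=np.radians(12.4)
def stat(n=6):
    P=[];F=[];T=[];Y=[]
    for _ in range(n):
        imaging.read_camera("top");s=monitor.observe();P.append(s["position"]);F.append(s["ft_force"]);T.append(s["torque"])
        M=R.from_rotvec(s["eef_rot"]).as_matrix();Y.append(np.degrees(np.arctan2(M[1,1],M[0,1])))
    p=np.mean(P,0);d=p-A;c,q=np.cos(YA),np.sin(YA)
    print("t",s["time"],"p",np.round(p,2),"mic",np.round([c*d[0]+q*d[1],-q*d[0]+c*d[1],d[2]],2),"F",np.round(np.mean(F,0),2),"T",np.round(np.mean(T,0),4),"sdT",np.round(np.std(T,0),3),"jaw",round(np.mean(Y),2),"op",round(s["opening"],1),"q7",round(s["q"][6],2))
E
python3 -c "
from h import *
stat()"
```

```text
t 8.45 p [465.31 -82.57  63.83] mic [-125.07   -0.73    3.83] F [-0.1   0.29 -0.35] T [-0.0036  0.0052 -0.0142] sdT [0.028 0.027 0.03 ] jaw 102.53 op 22.1 q7 2.03
```

>>> {"method": "apply_moves", "body": {"slide": [[0,0.02,-0.02],[0,0,-0.02],[0,0,-0.01],[0,0,0],[0,0,0]], "turn": [[0,0,0],[0,0,0],[0,0,0],[0,0,0],[0,0,0]], "gripper": [1,1,1,1,1]}}

```text
time: 8.95
position: [465.2, -81.8, 61.7]
eef_rot: [0.343, -3.123, -0.0]
ft_force: [0.0, 0.3, 0.2]
opening: 22.3
```

```bash
python3 -c "
from h import *
stat()"
```

```text
t 9.25 p [465.23 -81.79  61.72] mic [-1.2497e+02  5.0000e-02  1.7200e+00] F [-0.02  0.18  0.07] T [ 0.0165 -0.0172  0.0031] sdT [0.036 0.028 0.033] jaw 102.53 op 22.2 q7 2.03
```

>>> {"method": "apply_moves", "body": {"slide": [[0,0,-0.01],[0,0,0],[0,0,-0.01],[0,0,0],[0,0,0]], "turn": [[0,0,0],[0,0,0],[0,0,0],[0,0,0],[0,0,0]], "gripper": [1,1,1,1,1]}}

```text
time: 9.75
position: [465.3, -81.8, 61.0]
eef_rot: [-0.343, 3.123, -0.0]
ft_force: [-0.6, -0.1, 0.5]
opening: 22.1
```

```bash
python3 -c "
from h import *
stat()"
```

```text
t 10.05 p [465.28 -81.79  60.95] mic [-1.2493e+02  4.0000e-02  9.5000e-01] F [-0.38 -0.23 -0.17] T [-0.0184  0.0103 -0.0024] sdT [0.018 0.033 0.039] jaw 102.53 op 21.9 q7 2.03
```

>>> {"method": "apply_moves", "body": {"slide": [[0,0,-0.01],[0,0,0],[0,0,-0.01],[0,0,0],[0,0,0]], "turn": [[0,0,0],[0,0,0],[0,0,0],[0,0,0],[0,0,0]], "gripper": [1,1,1,1,1]}}

```text
time: 10.55
position: [465.2, -81.8, 60.1]
eef_rot: [-0.343, 3.123, -0.0]
ft_force: [-0.5, -0.5, 0.6]
opening: 21.9
```

```bash
python3 -c "
from h import *
stat()"
```

```text
t 10.85 p [465.26 -81.77  60.14] mic [-1.2494e+02  6.0000e-02  1.4000e-01] F [-0.4  -0.41  0.64] T [-0.037   0.0117  0.0006] sdT [0.041 0.026 0.037] jaw 102.53 op 22.1 q7 2.03
```

>>> {"method": "apply_moves", "body": {"slide": [[0,0,-0.01],[0,0,0],[0,0,0],[0,0,0],[0,0,0]], "turn": [[0,0,0],[0,0,0],[0,0,0],[0,0,0],[0,0,0]], "gripper": [1,1,1,1,1]}}

```text
time: 11.35
position: [465.2, -81.8, 59.7]
eef_rot: [-0.343, 3.123, 0.0]
ft_force: [-0.4, 0.0, 0.9]
opening: 22.0
```

```bash
python3 -c "
from h import *
stat(10)"
```

```text
t 11.85 p [465.24 -81.77  59.72] mic [-1.2496e+02  6.0000e-02 -2.8000e-01] F [-0.42 -0.35  1.61] T [-0.0279  0.007  -0.0047] sdT [0.018 0.028 0.023] jaw 102.53 op 22.3 q7 2.04
```

>>> {"method": "apply_moves", "body": {"slide": [[0.195,0.043,0.005],[0.195,0.043,0],[0.195,0.043,0],[0.195,0.043,0],[0.098,0.0215,0]], "turn": [[0,0,0],[0,0,0],[0,0,0],[0,0,0],[0,0,0]], "gripper": [1,1,1,1,1]}}

```text
time: 12.35
position: [500.7, -74.0, 60.0]
eef_rot: [0.343, -3.122, 0.0]
ft_force: [-4.1, -0.3, 5.9]
opening: 22.3
```

```bash
python3 - <<'E'
from h import *
stat(6)
a=imaging.read_camera("top");b=imaging.read_camera("scene")
cv2.imwrite("pics/w_t.png",a);cv2.imwrite("pics/w_s.png",b)
p=cv2.resize(a[165:245,310:390],None,fx=5,fy=5,interpolation=cv2.INTER_CUBIC);q=cv2.resize(b[170:250,195:275],None,fx=5,fy=5,interpolation=cv2.INTER_CUBIC)
cv2.imwrite("pics/w1.png",np.hstack([p,q]))
E
```

```text
t 12.65 p [501.2  -73.87  60.19] mic [-8.815e+01  6.000e-02  1.900e-01] F [-2.62 -0.74  5.18] T [-0.0183  0.4551  0.0173] sdT [0.035 0.047 0.026] jaw 102.55 op 22.0 q7 2.02
```

View pics/w1.png

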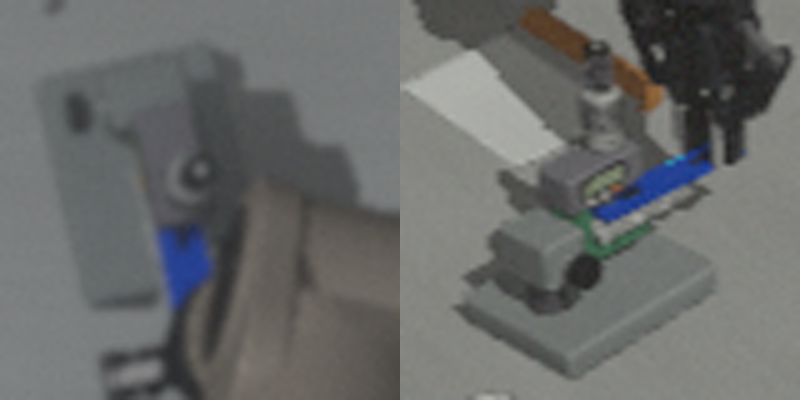

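>>> {"method": "apply_moves", "body": {"slide": [[0,0,0.01],[0,0,0],[0,0,0.01],[0,0,0],[0,0,0]], "turn": [[0,0,0],[0,0,0],[0,0,0],[0,0,0],[0,0,0]], "gripper": [1,1,1,1,1]}}

```text
time: 13.25
position: [501.1, -73.9, 60.8]
eef_rot: [-0.343, 3.121, -0.0]
ft_force: [1.1, -0.3, 2.7]
opening: 21.9
```

```bash
python3 -c "
from h import *
stat(6)"
```

```text
t 13.55 p [501.13 -73.88  60.89] mic [-8.821e+01  6.000e-02  8.900e-01] F [1.38 0.4  2.7 ] T [ 0.0675 -0.3838 -0.0118] sdT [0.045 0.063 0.032] jaw 102.54 op 22.4 q7 2.02
```

>>> {"method": "apply_moves", "body": {"slide": [[0,0,0.01],[0,0,0],[0,0,0.01],[0,0,0],[0,0,0]], "turn": [[0,0,0],[0,0,0],[0,0,0],[0,0,0],[0,0,0]], "gripper": [1,1,1,1,1]}}

```text
time: 14.05
position: [499.8, -74.1, 61.2]
eef_rot: [0.342, -3.122, -0.0]
ft_force: [0.5, -0.8, 1.4]
opening: 22.3
```

```bash
python3 -c "
from h import *
stat(6)"
```

```text
t 14.35 p [499.81 -74.04  61.27] mic [-89.54   0.2    1.27] F [0.01 0.06 1.28] T [ 0.0145 -0.087   0.0192] sdT [0.019 0.045 0.017] jaw 102.52 op 22.4 q7 2.02
```

>>> {"method": "apply_moves", "body": {"slide": [[0.049,0.011,0.005],[0.049,0.011,0],[0.049,0.011,0],[0.049,0.011,0],[0,0,0]], "turn": [[0,0,0],[0,0,0],[0,0,0],[0,0,0],[0,0,0]], "gripper": [1,1,1,1,1]}}

```text
time: 14.85
position: [508.7, -72.0, 61.6]
eef_rot: [-0.343, 3.122, 0.0]
ft_force: [-0.0, 0.4, 0.0]
opening: 21.7
```

```bash
python3 -c "
from h import *
stat(4)"
```

```text
t 15.05 p [508.34 -72.14  61.62] mic [-80.8    0.22   1.62] F [0.17 0.26 0.26] T [-0.016   0.0071 -0.0144] sdT [0.022 0.026 0.028] jaw 102.54 op 22.1 q7 2.01
```

>>> {"method": "apply_moves", "body": {"slide": [[0.0122,0.0027,0],[0.0122,0.0027,0],[0.0122,0.0027,0],[0,0,0],[0,0,0]], "turn": [[0,0,0],[0,0,0],[0,0,0],[0,0,0],[0,0,0]], "gripper": [1,1,1,1,1]}}

```text
time: 15.55
position: [509.7, -71.9, 61.7]
eef_rot: [-0.343, 3.123, 0.0]
ft_force: [0.3, 0.2, 0.1]
opening: 22.2
```

```bash
python3 -c "
from h import *
stat(3)"
```

```text
t 15.7 p [509.66 -71.93  61.71] mic [-79.47   0.14   1.71] F [-0.01 -0.17 -0.6 ] T [ 0.0213 -0.0108 -0.0222] sdT [0.014 0.004 0.008] jaw 102.53 op 21.8 q7 2.01
```

>>> {"method": "apply_moves", "body": {"slide": [[0.0122,0.0027,0],[0.0122,0.0027,0],[0,0,0],[0,0,0],[0,0,0]], "turn": [[0,0,0],[0,0,0],[0,0,0],[0,0,0],[0,0,0]], "gripper": [1,1,1,1,1]}}

```text
time: 16.2
position: [510.4, -71.8, 61.6]
eef_rot: [0.343, -3.122, -0.0]
ft_force: [-0.7, 0.4, 0.1]
opening: 22.1
```

>>> {"method": "apply_moves", "body": {"slide": [[0.0122,0.0027,0],[0.0122,0.0027,0],[0,0,0],[0,0,0],[0,0,0]], "turn": [[0,0,0],[0,0,0],[0,0,0],[0,0,0],[0,0,0]], "gripper": [1,1,1,1,1]}}

```text
time: 16.7
position: [510.5, -71.7, 61.5]
eef_rot: [0.342, -3.121, -0.0]
ft_force: [-5.1, -0.2, 3.5]
opening: 22.2
```

```bash
python3 -c "
from h import *
stat(3)"
```

```text
t 16.85 p [510.49 -71.76  61.55] mic [-78.62   0.12   1.55] F [-5.13 -1.29  3.61] T [-0.1961  1.1438  0.009 ] sdT [0.019 0.028 0.013] jaw 102.51 op 22.2 q7 2.01
```

>>> {"method": "apply_moves", "body": {"slide": [[0,0,0],[0,0,0],[0,0,0],[0,0,0],[0,0,0]], "turn": [[0,0,0],[0,0,0],[0,0,0],[0,0,0],[0,0,0]], "gripper": [0.7,0.65,0.6,0.55,0.5]}}

```text
time: 17.35
position: [512.1, -71.4, 61.8]
eef_rot: [-0.343, 3.122, -0.0]
ft_force: [0.4, 0.1, -0.2]
opening: 42.6
```

>>> {"method": "apply_moves", "body": {"slide": [[0,0,0.05],[0,0,0.2],[-0.3,-0.06,0.6],[-0.3,-0.06,0.8],[0,0,0.8]], "turn": [[0,0,0],[0,0,0],[0,0,0],[0,0,0],[0,0,0]], "gripper": [0.45,0.45,0.45,0.45,0.45]}}

```text
time: 17.85
position: [485.7, -77.0, 160.9]
eef_rot: [0.34, -3.121, -0.0]
ft_force: [1.2, 0.2, 0.3]
opening: 47.0
```

```bash
python3 - <<'E'
from h import *
stat(4)
a=imaging.read_camera("top");b=imaging.read_camera("scene")
cv2.imwrite("pics/v_t.png",a);cv2.imwrite("pics/v_s.png",b)
p=cv2.resize(a[165:245,310:390],None,fx=5,fy=5,interpolation=cv2.INTER_CUBIC);q=cv2.resize(b[170:250,195:275],None,fx=5,fy=5,interpolation=cv2.INTER_CUBIC)
# predicted bar top corners when home
c,s=np.cos(YA),np.sin(YA)
for cam,im,o in(("top",p,(310,165)),("scene",q,(195,170))):
    for l in[(-100,12),(-100,-12),(-31,12)]:
        w=[A[0]+c*l[0]-s*l[1],A[1]+s*l[0]+c*l[1],65];u=(proj(cam,w)-o+.5)*5;cv2.circle(im,tuple(u.astype(int)),2,(0,0,255),-1)
cv2.imwrite("pics/v1.png",np.hstack([p,q]))
E
```

```text
t 18.05 p [490.08 -76.92 164.03] mic [-99.66  -0.53 104.03] F [ 0.98 -0.01  0.48] T [-0.0308 -0.0509  0.0175] sdT [0.034 0.091 0.019] jaw 102.5 op 47.2 q7 1.98
```

View pics/v1.png

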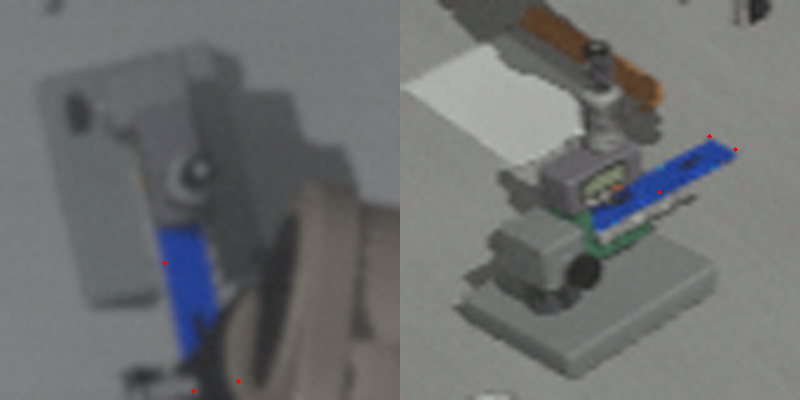

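>>> {"method": "apply_moves", "body": {"slide": [[0,0,0.5],[0,0,0.55],[0.2,0.05,0],[0.5,0.12,0],[0.6,0.13,0]], "turn": [[0,0,0.125],[0,0,0.125],[0,0,0.125],[0,0,0.125],[0,0,0.125]], "gripper": [0.45,0.45,0.45,0.45,0.45]}}

```text
time: 18.65
position: [539.0, -64.3, 200.5]
eef_rot: [1.334, -2.841, -0.002]
ft_force: [1.0, 0.0, -0.4]
opening: 47.6
```

>>> {"method": "apply_moves", "body": {"slide": [[0.6,0.13,0],[0.4,0.09,0],[0.13,0.03,0],[0,0,0],[0,0,0]], "turn": [[0,0,0.125],[0,0,0],[0,0,0],[0,0,0],[0,0,0]], "gripper": [0.45,0.45,0.45,0.45,0.45]}}

```text
time: 19.15
position: [583.6, -54.7, 201.0]
eef_rot: [1.51, -2.753, -0.001]
ft_force: [-0.0, -0.0, -0.3]
opening: 46.8
```

```bash
python3 -c "
from h import *
stat(6);st()"
```

```text
t 19.45 p [584.08 -54.69 201.78] mic [ -3.08   1.   141.78] F [-0.55 -0.09  0.15] T [ 0.0105 -0.0181  0.0021] sdT [0.012 0.032 0.017] jaw 147.49 op 47.3 q7 2.69
19.45 [584.4 -54.5 202. ] [-1.511  2.754 -0.   ] [-0.4 -1.3 -0.1] [-0.005 -0.013 -0.007] 47.3 [-0.05  0.4   0.16  1.46 -0.07  1.28  2.69]
```

>>> {"method": "apply_moves", "body": {"slide": [[0.08,-0.01,-0.2],[0,0,-0.3],[0,0,-0.3],[0,0,-0.2],[0,0,-0.1]], "turn": [[0,0,0],[0,0,0],[0,0,0],[0,0,0],[0,0,0]], "gripper": [0.5,0.5,0.5,0.5,0.5]}}

```text
time: 19.95
position: [586.9, -54.6, 155.8]
eef_rot: [1.511, -2.752, -0.003]
ft_force: [-0.3, 0.1, -0.8]
opening: 42.7
```

```bash
python3 -c "
from h import *
stat(8)"
```

```text
t 20.35 p [588.02 -54.71 157.6 ] mic [ 0.77  0.13 97.6 ] F [-0.01  0.09 -0.05] T [ 0.0037  0.0175 -0.0166] sdT [0.043 0.027 0.033] jaw 147.53 op 42.2 q7 2.7
```

>>> {"method": "apply_moves", "body": {"slide": [[0,0,0],[0,0,0],[0,0,0],[0,0,0],[0,0,0]], "turn": [[0,0,0],[0,0,0],[0,0,0],[0,0,0],[0,0,0]], "gripper": [0.6,0.7,0.75,0.8,0.9], "squeeze": 20}}

```text
time: 20.85
position: [588.5, -55.0, 157.9]
eef_rot: [-1.511, 2.753, -0.001]
ft_force: [1.0, -0.1, -0.3]
opening: 15.0
```

```bash
python3 -c "
from h import *
stat(8)"
```

```text
t 21.25 p [588.44 -54.98 157.9 ] mic [ 1.12 -0.22 97.9 ] F [ 1.44 -0.62  0.3 ] T [-0.1765 -0.3162  0.007 ] sdT [0.042 0.047 0.025] jaw 147.52 op 14.9 q7 2.7
```

>>> {"method": "apply_moves", "body": {"slide": [[0,0,0],[0,0,0],[0,0,0],[0,0,0],[0,0,0]], "turn": [[0,0,-0.1],[0,0,-0.14],[0,0,-0.14],[0,0,-0.14],[0,0,-0.14]], "gripper": [1,1,1,1,1], "squeeze": 30}}

```text
time: 21.75
position: [588.7, -55.3, 157.9]
eef_rot: [-0.48, 3.103, -0.002]
ft_force: [1.9, -1.1, -0.3]
opening: 14.6
```

```bash
python3 -c "
from h import *
print(np.round(monitor.observe()['torque'],3),monitor.observe()['joint_torque'])
stat(10)
print(monitor.observe()['joint_torque'])"
```

```text
[-0.306 -0.506  0.019] [  0.08524385 -42.34675884   1.84348036 -20.92440426  -0.24528089
   0.91331625   1.08282007]
t 22.25 p [588.63 -55.28 157.94] mic [ 1.23 -0.56 97.94] F [ 3.42 -2.28 -0.38] T [-0.4737 -0.7172  0.0128] sdT [0.107 0.124 0.042] jaw 107.94 op 14.8 q7 2.06
[-1.30978603e+00 -4.20791996e+01  1.73563745e+00 -2.00341004e+01
 -6.49603922e-01  1.58070032e+00 -2.24650110e-02]
```

>>> {"method": "apply_moves", "body": {"slide": [[0.02,-0.013,0],[0,0,0],[0,0,0],[0,0,0],[0,0,0]], "turn": [[0,0,-0.1],[0,0,-0.1],[0,0,-0.1],[0,0,-0.1],[0,0,-0.1]], "gripper": [1,1,1,1,1]}}

```text
time: 22.75
position: [588.7, -55.6, 157.9]
eef_rot: [-0.337, -3.124, 0.0]
ft_force: [2.0, -2.9, -0.1]
opening: 14.3
```

```bash
python3 -c "
from h import *
T=[]
stat(6);stat(6)"
```

```text
t 23.05 p [588.72 -55.62 157.92] mic [ 1.25 -0.91 97.92] F [ 2.74 -2.88  1.46] T [-0.5814 -0.5123 -0.017 ] sdT [0.067 0.025 0.021] jaw 77.93 op 14.7 q7 1.58
t 23.35 p [588.74 -55.59 157.91] mic [ 1.28 -0.89 97.91] F [ 1.71 -2.92  2.09] T [-0.7085 -0.4141  0.0211] sdT [0.03  0.036 0.028] jaw 77.96 op 14.7 q7 1.58
```

>>> {"method": "apply_moves", "body": {"slide": [[0.01,-0.015,0],[0,0,0],[0,0,0],[0,0,0],[0,0,0]], "turn": [[0,0,-0.1],[0,0,-0.1],[0,0,-0.1],[0,0,-0.1],[0,0,-0.1]], "gripper": [1,1,1,1,1]}}

```text
time: 23.85
position: [588.7, -56.0, 157.9]
eef_rot: [-1.134, -2.929, 0.0]
ft_force: [0.3, -3.0, 3.0]
opening: 14.4
```

```bash
python3 -c "
from h import *
print(monitor.observe()['torque'])
stat(12)"
```

```text
[-0.64593908 -0.20478945  0.05144257]
t 24.45 p [588.73 -55.95 157.85] mic [ 1.19 -1.24 97.85] F [-0.78 -3.17  4.67] T [-0.6913  0.1248 -0.0143] sdT [0.027 0.125 0.054] jaw 47.95 op 15.0 q7 1.1
```

>>> {"method": "apply_moves", "body": {"slide": [[0,-0.015,0.008],[0,0,0],[0,0,0],[0,0,0],[0,0,0]], "turn": [[0,0,-0.1],[0,0,-0.1],[0,0,-0.1],[0,0,-0.1],[0,0,-0.1]], "gripper": [1,1,1,1,1]}}

```text
time: 24.95
position: [588.5, -56.2, 157.9]
eef_rot: [-1.851, -2.536, 0.001]
ft_force: [-2.1, -2.7, 5.6]
opening: 14.9
```

```bash
python3 -c "
from h import *
print(monitor.observe()['torque'])
stat(12)
imaging.read_camera('top');cv2.imwrite('pics/k_s.png',imaging.read_camera('scene'))"
```

```text
[-0.6103223   0.29004222  0.04859431]
t 25.55 p [588.51 -56.22 157.85] mic [ 0.92 -1.45 97.85] F [-1.85 -2.45  5.22] T [-0.5579  0.4141 -0.0225] sdT [0.038 0.059 0.032] jaw 17.93 op 14.5 q7 0.63
```

```bash
cat > prof.py <<'E'
from h import *
o=[];j=[]
for k in range(6):
    s=monitor.observe();o.append(round(s["torque"][2],3));j.append(round(s["joint_torque"][6],2));
    if k<5: imaging.read_camera("top")
M=R.from_rotvec(s["eef_rot"]).as_matrix();print("t",s["time"],"Tz",o,"mean",np.round(np.mean(o),3),"j7",j,"jaw",np.round(np.degrees(np.arctan2(M[1,1],M[0,1])),1),"F",np.round(s["ft_force"],1),"op",s["opening"],"q7",round(s["q"][6],2))
E
```

>>> {"method": "apply_moves", "body": {"slide": [[-0.005,-0.01,0.005],[0,0,0],[0,0,0],[0,0,0],[0,0,0]], "turn": [[0,0,-0.06],[0,0,-0.06],[0,0,-0.06],[0,0,-0.06],[0,0,-0.06]], "gripper": [1,1,1,1,1]}}

```text
time: 26.15
position: [588.3, -56.3, 157.9]
eef_rot: [-2.223, -2.217, 0.001]
ft_force: [-2.5, -2.2, 5.1]
opening: 15.0
```

```bash
python3 prof.py
```

```text
t 26.4 Tz [np.float64(0.046), np.float64(-0.02), np.float64(-0.078), np.float64(0.014), np.float64(-0.013), np.float64(-0.048)] mean -0.016 j7 [np.float64(0.44), np.float64(-0.17), np.float64(-0.2), np.float64(-0.04), np.float64(0.01), np.float64(0.02)] jaw 0.0 F [-2.6 -0.6  4.2] op 14.973368595357963 q7 0.35
```

>>> {"method": "apply_moves", "body": {"slide": [[-0.01,-0.005,0.005],[0,0,0],[0,0,0],[0,0,0],[0,0,0]], "turn": [[0,0,-0.05],[0,0,-0.05],[0,0,-0.05],[0,0,-0.05],[0,0,-0.05]], "gripper": [1,1,1,1,1]}}

```text
time: 26.9
position: [588.1, -56.4, 157.9]
eef_rot: [-2.493, -1.909, 0.001]
ft_force: [-2.6, -0.5, 3.9]
opening: 14.8
```

```bash
python3 prof.py
```

```text
t 27.15 Tz [np.float64(0.003), np.float64(0.011), np.float64(-0.04), np.float64(0.004), np.float64(-0.021), np.float64(-0.036)] mean -0.013 j7 [np.float64(0.36), np.float64(-0.11), np.float64(-0.18), np.float64(-0.03), np.float64(0.02), np.float64(0.02)] jaw -15.0 F [-1.7 -0.9  2.3] op 14.542666586393157 q7 0.11
```

>>> {"method": "apply_moves", "body": {"slide": [[0,0,0],[0,0,0],[0,0,0],[0,0,0],[0,0,0]], "turn": [[0,0,-0.05],[0,0,-0.05],[0,0,-0.05],[0,0,-0.05],[0,0,-0.05]], "gripper": [1,1,1,1,1]}}

```text
time: 27.65
position: [588.0, -56.3, 157.9]
eef_rot: [-2.721, -1.567, 0.001]
ft_force: [-3.1, -0.3, 2.5]
opening: 14.7
```

```bash
python3 prof.py
```

```text
t 27.9 Tz [np.float64(0.153), np.float64(-0.013), np.float64(-0.026), np.float64(0.035), np.float64(-0.002), np.float64(0.019)] mean 0.028 j7 [np.float64(0.34), np.float64(-0.13), np.float64(-0.19), np.float64(-0.04), np.float64(-0.0), np.float64(0.0)] jaw -30.0 F [-3.4 -0.4  2.4] op 14.497874021503195 q7 -0.12
```

>>> {"method": "apply_moves", "body": {"slide": [[-0.01,0,0],[0,0,0],[0,0,0],[0,0,0],[0,0,0]], "turn": [[0,0,-0.05],[0,0,-0.05],[0,0,-0.05],[0,0,-0.05],[0,0,-0.05]], "gripper": [1,1,1,1,1]}}

```text
time: 28.4
position: [587.8, -56.2, 157.9]
eef_rot: [-2.902, -1.199, 0.001]
ft_force: [-2.5, 1.0, 2.1]
opening: 14.5
```

```bash
sed -i 's/range(6)/range(12)/;s/k<5/k<11/;s/round(s\["torque"\]\[2\],3)/float(round(s["torque"][2],3))/;s/round(s\["joint_torque"\]\[6\],2)/float(round(s["joint_torque"][6],3))/;s/np.round(np.mean(o),3)/np.round([np.mean(o[4:]),np.mean(j[4:])],3)/' prof.py; python3 prof.py
```

```text
t 28.95 Tz [0.058, -0.024, 0.011, 0.088, 0.015, 0.066, 0.03, 0.039, 0.058, 0.085, -0.037, 0.026] mean [ 0.035 -0.035] j7 [0.317, -0.144, -0.207, -0.063, -0.019, -0.017, -0.025, -0.034, -0.04, -0.045, -0.049, -0.053] jaw -45.0 F [-3.1  1.  -1.1] op 14.545846743325766 q7 -0.35
```

>>> {"method": "apply_moves", "body": {"slide": [[0,0,0],[0,0,0],[0,0,0],[0,0,0],[0,0,0]], "turn": [[0,0,-0.05],[0,0,-0.05],[0,0,-0.05],[0,0,-0.05],[0,0,-0.05]], "gripper": [1,1,1,1,1]}}

```text
time: 29.45
position: [587.7, -56.2, 158.0]
eef_rot: [-3.034, -0.809, 0.002]
ft_force: [-3.7, 1.4, 0.2]
opening: 14.9
```

```bash
python3 prof.py
```

```text
t 30.0 Tz [0.07, 0.04, -0.026, 0.008, 0.018, 0.026, 0.065, 0.076, 0.023, 0.028, 0.069, 0.006] mean [ 0.039 -0.034] j7 [0.309, -0.146, -0.215, -0.074, -0.028, -0.022, -0.027, -0.034, -0.034, -0.041, -0.043, -0.043] jaw -60.0 F [-3.8  2.4 -1.2] op 14.733242494662104 q7 -0.58
```

>>> {"method": "apply_moves", "body": {"slide": [[-0.005,0.005,0],[0,0,0],[0,0,0],[0,0,0],[0,0,0]], "turn": [[0,0,-0.05],[0,0,-0.05],[0,0,-0.05],[0,0,-0.05],[0,0,-0.05]], "gripper": [1,1,1,1,1]}}

```text
time: 30.5
position: [587.7, -56.1, 158.0]
eef_rot: [-3.114, -0.406, 0.001]
ft_force: [-4.6, 2.8, -3.5]
opening: 14.5
```

```bash
python3 prof.py
```

```text
Traceback (most recent call last):
  File "prof.py", line 5, in <module>
    if k<11: imaging.read_camera("top")
             ~~~~~~~~~~~~~~~~~~~^^^^^^^
ValueError: 200 camera calls are used up
```

```bash
python3 -c "
from h import *
s=st();print(s['joint_torque'][6],s['torque'][2])"
```

```text
31.0 [587.7 -56.1 158. ] [-3.114e+00 -4.100e-01  1.000e-03] [-4.4  3.5 -2.4] [0.669 0.87  0.074] 14.7 [-0.58  0.61  1.01  1.53 -0.53  1.29 -0.81]
-0.019009377574548125 0.0738704851914953
```

>>> {"method": "apply_moves", "body": {"slide": [[0,0,0],[0,0,0],[0,0,0],[0,0,0],[0,0,0]], "turn": [[0,0,0],[0,0,0],[0,0,0],[0,0,0],[0,0,0]], "gripper": [0.8,0.7,0.6,0.5,0.45]}}

```text
time: 31.5
position: [588.7, -57.5, 159.0]
eef_rot: [3.114, 0.407, 0.003]
ft_force: [-0.4, 0.0, 0.4]
opening: 46.9
```

>>> {"method": "apply_moves", "body": {"slide": [[0,0,0.1],[0,0,0.4],[0,0,0.6],[0,0,0.7],[0,0,0.5]], "turn": [[0,0,0],[0,0,0],[0,0,0],[0,0,0],[0,0,0]], "gripper": [0.45,0.45,0.45,0.45,0.45]}}

```text
time: 32.0
position: [588.6, -57.4, 252.7]
eef_rot: [3.114, 0.408, 0.004]
ft_force: [0.0, -0.4, -0.1]
opening: 46.7
```

>>> {"method": "apply_moves", "body": {"slide": [[0,0,0.2],[0,0,0],[0,0,0],[0,0,0],[0,0,0]], "turn": [[0,0,0],[0,0,0],[0,0,0],[0,0,0],[0,0,0]], "gripper": [0.45,0.45,0.45,0.45,0.45]}}

```text
time: 32.5
position: [587.5, -56.5, 257.2]
eef_rot: [-3.114, -0.408, 0.003]
ft_force: [0.9, 1.0, -0.0]
opening: 47.0
```

```bash
python3 - <<'E'
from h import *
for f in("v_s","k_s"):
    h=cv2.cvtColor(cv2.imread(f"pics/{f}.png"),cv2.COLOR_BGR2HSV);m=cv2.inRange(h,(110,120,40),(130,255,255))
    n,l,s,ce=cv2.connectedComponentsWithStats(m);k=1+s[1:,4].argmax();print(f,s[k],ce[k])
st();r.sign_off()
E
```

```text
v_s [234 198  28  18 144] [247.40972222 205.8125    ]
k_s [234 198  28  18 145] [247.53793103 205.75862069]
32.5 [587.5 -56.5 257.2] [-3.114e+00 -4.080e-01  3.000e-03] [ 0.9  1.  -0. ] [ 0.006 -0.071  0.019] 47.0 [-0.59  0.54  1.06  1.37 -0.47  1.49 -0.87]
the job is handed in; nothing more can be done
```

I slid the blue bar into the grey micrometer, ran the spindle down on it by the ratchet knob, and handed the job in at 32.5 s. I have no picture of the final state because the 200 camera calls ran out during the last turn.

- **Placing:** I used the grey micrometer, not the yellow look-alike. The bar went in lengthways until its end met the back of the throat at about 5 N, and then I let go of it. On the way in it jammed lightly, with about 5 N on the tool. I raised the grip slightly and it ran in freely. The picture after release showed the bar on its predicted home position to within about 1–2 mm.
- **Turning:** I turned the knob clockwise about 223° without touching the thimble. The torque began to rise after about 165° and levelled off roughly 0.04 N m above the free-running value. That is the rise expected between running free and slipping, so I take slip to be at about 195°. I stopped about 30° past that, within the quarter turn.
- **Last checks:** The bar had not moved between release and part-way through the turning (less than 0.2 px). After I opened the fingers and raised the tool, it read close to zero force and was about 80 mm above the knob.
- **What is uncertain:** The wrist torque readings were noisy (about 0.03 N m each). I judged slip mainly from averages and the last wrist joint's torque. The readings that should have confirmed the level torque on the last 15° were mostly lost when the camera calls ran out. The one reading I got was 0.074 N m at the wrist, which fits slip. The joint torque for that step did not clearly match the earlier ones.

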